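Roll the tin in front of the microphone and open its channel

ROBOT

A 6-joint arm with a two-finger parallel gripper is mounted at the origin on the work surface. World frame = base frame: x ahead of the robot, y to its left, z up, the work surface at z = 0. Lengths are in m, angles in rad, forces in N, time in s.
With the tool pointing down it reaches from about 0.225 to 0.875 m from the base axis. Payload 3.4 kg.
Tool frame: the origin (TCP) lies between the finger pads; the fingertips stand 8 mm ahead of it and the grasp point (between the pads) lies 11 mm behind it; z points along the fingers, y is the line along which they close (so a half turn about z gives the same grasp; the last joint's range is limited). The gripper opens to 85 mm and grips with 20 to 120 N. Pads are 22 mm wide; open, the fingers measure 114 mm over their backs; the gripper's body (76 mm by 85 mm) begins 54 mm behind the grasp point. The pads swing forward as they close: fully open they stand 13 mm farther back than shut.
Start: joints at [1.124, 0.276, 1.505, -0, 1.361, -0.121], TCP at [0.184, 0.545, 0.239] pointing down, gripper open.
Joint ranges: [-2.89, 2.89], [-0.75, 2.08], [0.22, 2.7], [-1.18, 4.32], [0.11, 2.71], [-2.7, 2.7]. Speed limits (rad/s): [2.57, 2.57, 3.14, 3.14, 3.14, 3.14].

INTERFACE

Orientations are given as a unit quaternion [w, x, y, z].
In Python, from rig import manip, optics, finder gives the robot as it stands.
- The arm moves only by the tool servo_tool, never from a script. Its argument "increments" is a list of rows, each a list of 7 numbers: the shift along the tool's x, y, z in cm, then the turn, a rotation vector about the tool's x, y, z in degrees, then the closure, from -1 (fully open) to 1 (shut). In form: [[x, y, z, rx, ry, rz, gripper], ...]. A call has exactly 5 rows; each row shifts and turns the commanded pose from where the row before left it, along the tool's axes as they then stand; what a row does not reach is not made up. A row lasts 1/10 s, in which the tool goes at most 50 mm and 8.59 degrees, less where a joint would pass 70% of its speed; a pose out of reach is approached as far as the arm can. A call is refused whole if a number of a shift passes 5 or a number of a turn 8.59, either way. A call with a gripper value outside its range is refused whole. The fingers move at their own pace and stop on an object; "squeeze" is the grip in N (left out, the last holds). Time passes only in rows, so rows that do not move let the fingers close, or fill a call up. It gives the time, the measured TCP pose, the force, the opening and the grip force at its end, in the units of the state.
- manip.get_state(): the state, without advancing time (a new reading comes with each control period).
- optics.get_image(name): name is "scene" or "top" or "wrist"; returns the picture (384x512x3 uint8, red, green, blue); there is no depth.
- optics.get_calibration(name): a dict with "fov_y" (degrees; the focal length in pixels is half the picture's height over the tangent of half this angle, whatever the lens; pixels are square), "cx", "cy" (the principal point, pixels), "world_to_cam" (4x4, takes a point from world to camera coordinates). Camera axes: x right, y down, z forward; pixel columns grow to the right and rows downward; lengths in m; the calibration is good to about 2 mm. The wrist camera is an equidistant fisheye: a pixel r from the principal point sees the ray r / f radians off the axis. A picture is of the moment at which its call begins: read the wrist's pose just before it. get_calibration takes no time and is no camera call; for the wrist camera it gives the pose at the moment of the call.
- manip.sign_off(): hands the job in; it is judged then, once.
Trained networks look in the newest picture that a camera, given by its name, has taken for a name from the list of things; names that differ only in an ending like _2 or _b are one class to them, and where a whole thing is asked for, a point or a joint stands for the part that bears it (a point fixed in the world has none). Each returns a list of dicts, best first, with "p" (0 to 1); they miss things now and then, are a little off and sometimes report something else, mostly with a low value. They report only what shows in the picture. A call takes as long as a camera call. They do not tell look-alikes from the thing itself.
- finder.silhouettes(label, camera): "region" (384x512 bool, what is visible of it) and "box" ([centre column, centre row, width, height] in pixels, round what is visible of it).
- finder.tip_of(label, camera): "at" ([column, row] in pixels: a listed point, or the origin of a listed thing).
The state is a dict: "clock": time; "qpos": joint angles; "qd": joint speeds; "effort": joint torques, N m; "position": TCP position; "ee_rot": TCP orientation; "contact_force": force on the tool from outside, world axes, zero at the start; "moment": the same for the moment, N m; "width": finger opening in m; "gripper_force": force on a finger pad.
Only numpy, scipy, OpenCV 4.12 (cv2) and the standard library are available. Lean on these libraries where they do the work, as an engineer would, in place of code of your own. Each camera call takes 0.05 s, during which the arm holds its last target. There are 200 camera calls.

TASK

We are about to record the empty tin as a resonator. With the fingertips pushing gently along its top, roll the lying tin straight sideways over the bench until its open mouth is centred squarely in front of the microphone and it rests there by itself: do not pick it up, drag it or dent it, do not touch the microphone and do not shift the other things. Only then push the red fader of the mixer all the way up (away from the robot) and leave it there, with the other faders as they are.

Things in the scene. Friction and masses are not known exactly. Their poses are not given: they have to be found in the camera images.
- can: the tin: empty open catering tin of thin steel, blue band near its closed end, lying on its side: diameter 99 mm, length 118 mm, 0.1 to 0.18 kg, outside a smooth cylinder. Origin at its centre, 49.5 mm above the bench; x runs along the tin to the open mouth, y and z turn as it rolls. It rolls easily, slows down by itself and stays at rest; it dents under more than about 60 N
- can_mouth (a point): centre of the tin's open mouth, 59 mm from its centre along its x axis. The tin starts 115 to 175 mm left or right of its place, about parallel to the microphone (within 3 degrees)
- mic: the microphone: black, silver grille ball 51 mm in diameter, level in a clip on a low round grey stand (foot 110 mm in diameter), fixed; top of the grille 75 mm above the bench. Origin on the bench under the stand's middle; x runs along it away from the grille (which looks to -x), z up. The tin's place: axis on the microphone's axis (y = 0 here), centre near x = -0.2 m
- mic_front (a point): foremost point of the microphone's grille, on its axis, 100 mm ahead of the stand's middle and 49.5 mm above the bench
- mixer: the mixer: black box 320 mm deep (x), 260 mm wide (y), panel 90 mm above the bench, fixed. Origin on the bench under its centre; x points from the operator's edge to its back (up, for the faders). Knobs up to 18 mm tall stand on the panel, behind the faders and at its left edge
- fader (a joint): the red fader (the microphone's channel, the right-most of three in line): 0 = fully down (towards the robot), 0.060 m = fully up at its stop; slides along the mixer's x with about 1.2 N of friction and stays where it is left
- fader_cap (a point): middle of the top face of the red fader's cap, 18 mm above the panel; the cap is 24 mm long (x), 15 mm wide (y), 14 mm tall, 4 mm clear of the panel. Frame parallel to the mixer's. The panel is bare for 50 mm before it (towards the robot) and 50 mm to either side
- fader_b_cap (a point): top of the white fader's cap of the middle channel, 70 mm left of the red one's track; leave alone
- fader_c_cap (a point): top of the white fader's cap of the left channel; leave alone
- lamp: small bench lamp, loose: round black foot 68 mm in diameter, bare white globe bulb, 107 mm tall; stands beside the tin's place on the side away from the tin, 115 to 175 mm from it; origin under its centre; leave alone
- jar: glass jar with a red lid, 60 mm in diameter, 75 mm tall, origin under its centre; leave alone
- tape: roll of blue tape lying flat, 90 mm in diameter, 19 mm tall, origin under its centre; leave alone
- driver: screwdriver with a yellow handle lying on the bench; leave alone
- pedal: green effects pedal, 115 x 68 x 34 mm with knobs and a foot switch, origin under its centre; leave alone
- tin: upright closed paint tin with a red band, 74 mm in diameter, 107 mm tall, origin under its centre; leave alone
Things that resemble listed ones, but are neither listed nor needed, are in the scene too. What is shaped like the can but turquoise is not meant.

How it is judged:
By the outcome, as a careful person would: the job done as asked, in the order asked, and still so for the second after the job is handed in, with the robot touching nothing.
It also fails if it takes over 72 s, if anything falls off the work surface, if the arm or the gripper's body presses on something with over 40 N, if the wrist force passes 120 N, or if a joint passes its speed limit or range.

## Working session

There is one attempt and no reset: what is moved stays moved. The work goes in short steps, Python scripts to look and compute and a tool call to move; the robot and the scene stay as the last step left them, time stands still between calls to the robot, and variables do not carry over. Pictures are saved under pics/ and viewed, at most 10 in all, crops included, and the job is handed in when it is done.

Besides the shell and the picture viewer there is one more tool, called after ">>>" by a JSON object that holds its "method" and its "body", one argument or row to a line. servo_tool: Moves the arm, as the interface text tells. Its arguments: {"type":"object","properties":{"increments":{"type":"array","items":{"type":"array","items":{"type":"number"}}},"squeeze":{"type":"number"}},"required":["increments"]}

```bash
mkdir -p pics
cat > h.py <<'E'
import numpy as np, cv2
from rig import manip, optics, finder
def cal(n):
    c=optics.get_calibration(n); f=192/np.tan(np.radians(c["fov_y"])/2); return f,c["cx"],c["cy"],np.array(c["world_to_cam"])
def ray(n,px,C=None):
    f,cx,cy,T=C or cal(n); u,v=px[0]-cx,px[1]-cy
    if n=="wrist":
        r=np.hypot(u,v); th=r/f; d=np.array([u/r*np.sin(th),v/r*np.sin(th),np.cos(th)]) if r>0 else np.array([0,0,1.])
    else: d=np.array([u/f,v/f,1])
    R=T[:3,:3]; return -R.T@T[:3,3], R.T@d
def at_z(n,px,z,C=None):
    o,d=ray(n,px,C); return o+d*(z-o[2])/d[2]
def proj(n,p,C=None):
    f,cx,cy,T=C or cal(n); q=T[:3,:3]@np.array(p)+T[:3,3]
    if n=="wrist":
        s=np.hypot(q[0],q[1]); r=f*np.arctan2(s,q[2]); return np.array([cx+q[0]/s*r,cy+q[1]/s*r])
    return np.array([cx+f*q[0]/q[2],cy+f*q[1]/q[2]])
def save(n,img): cv2.imwrite("pics/"+n+".png",img[:,:,::-1])
E
python3 - <<'E'
from h import *
ims=[optics.get_image(n) for n in("scene","top")]
save("scene0",cv2.resize(ims[0],(768,576)));save("top0",cv2.resize(ims[1],(768,576)))
Z=dict(can=.0495,can_mouth=.0495,mic=0,mic_front=.0495,mixer=0,fader_cap=.108,fader_b_cap=.108,fader_c_cap=.108,lamp=0,jar=0,tape=0,driver=0,pedal=0,tin=0)
for n in("top","scene"):
    for l,z in Z.items():
        for d in finder.tip_of(l,n)[:4]: print(n,l,round(d["p"],2),np.round(d["at"],1),np.round(at_z(n,d["at"],z),3))
s=manip.get_state();print(s["clock"],s["ee_rot"],s["width"],s["contact_force"])
E
```

```text
top can 0.74 [237.6 179.6] [0.518 0.099 0.05 ]
top can 0.63 [337.6 264.6] [ 0.195 -0.283  0.05 ]
top can 0.2 [272.8 152.6] [ 0.629 -0.039  0.05 ]
top can_mouth 0.81 [323.1 264.7] [ 0.194 -0.228  0.05 ]
top mic 0.59 [273.4 132.2] [ 0.733 -0.044  0.   ]
top mic 0.43 [314.3 131.3] [ 0.74  -0.215  0.   ]
top mic_front 0.64 [271.4 153.8] [ 0.624 -0.033  0.05 ]
top mixer 0.71 [153.7 174.2] [0.547 0.44  0.   ]
top fader_cap 0.48 [166.1 187.5] [0.47  0.361 0.108]
top fader_b_cap 0.45 [146.4 183.4] [0.485 0.435 0.108]
top fader_c_cap 0.58 [125.5 180.1] [0.496 0.514 0.108]
top lamp 0.64 [237.7 176.2] [0.543 0.1   0.   ]
top lamp 0.56 [306.5 183.6] [ 0.516 -0.179  0.   ]
top jar 0.75 [208.2 142.2] [0.685 0.224 0.   ]
top tape 0.59 [237.7 225.3] [0.344 0.096 0.   ]
top pedal 0.71 [315.1 133.7] [ 0.729 -0.218  0.   ]
top tin 0.71 [367.5 159. ] [ 0.623 -0.432  0.   ]
scene can 0.81 [282.2 197.8] [0.527 0.119 0.05 ]
scene can 0.63 [129. 207.] [ 0.206 -0.277  0.05 ]
scene can_mouth 0.75 [297.9 209.1] [0.603 0.112 0.05 ]
scene can_mouth 0.56 [140.3 196.8] [ 0.187 -0.22   0.05 ]
scene mic 0.83 [290.4 
[... 250 characters left out ...]
r_cap 0.45 [319.6 148.2] [0.476 0.378 0.108]
scene fader_cap 0.18 [172.4 318.4] [ 0.697 -0.477  0.108]
scene fader_b_cap 0.54 [328.8 141.4] [0.471 0.44  0.108]
scene fader_c_cap 0.6 [341.4 136.9] [0.485 0.501 0.108]
scene lamp 0.77 [216.7 251. ] [ 0.521 -0.177  0.   ]
scene jar 0.79 [342.8 218.7] [0.707 0.229 0.   ]
scene jar 0.65 [217.3 249.1] [ 0.516 -0.17   0.   ]
scene tape 0.83 [239.  188.7] [0.343 0.094 0.   ]
scene driver 0.58 [172.1 228.8] [ 0.343 -0.212  0.   ]
scene pedal 0.71 [250.3 294.4] [ 0.716 -0.225  0.   ]
scene tin 0.57 [174.4 321.8] [ 0.638 -0.436  0.   ]
1.5 [3.85009832e-06 1.62192124e-01 9.86759196e-01 6.29400991e-05] 0.0854265022818365 [0.22950434 0.32027863 0.47391212]
```

View pics/scene0.png

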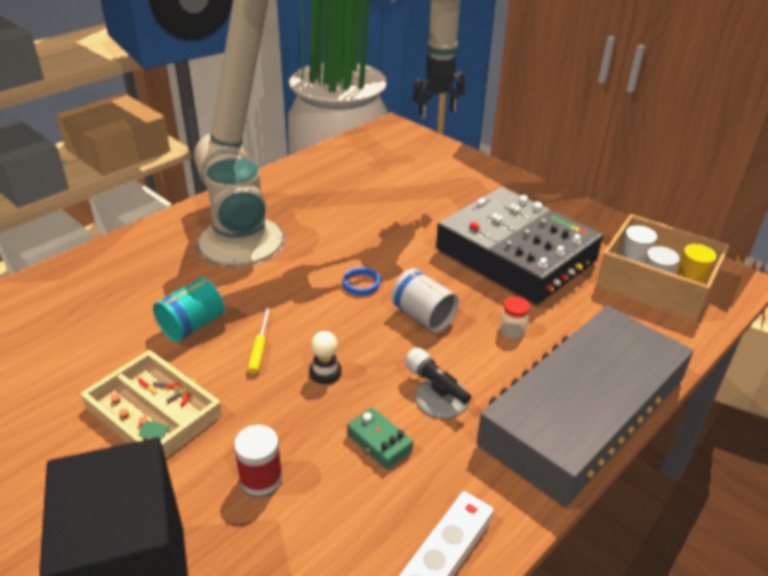

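View pics/top0.png

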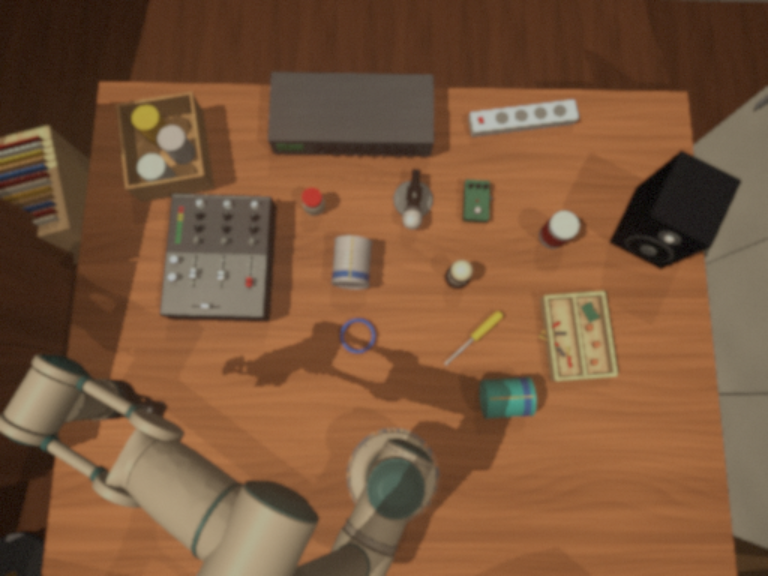

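The tin is the grey one with the blue band, at scene-picture (425,300) and top-picture (352,262). Possible confusions:
- The turquoise can at scene (188,310) is a look-alike.
- The paint tin at (258,460) is upright, so it doesn't match.
- The cups in the box at (650,250) don't match either.

The mic is at scene (435,380), the lamp at (324,355) and the red fader at (474,227), near its lower end. I'll move above the tin, with the finger line along its axis, and check from close by.

>>> {"method": "servo_tool", "body": {
  "increments": [
    [-3.47, -3.09, -0.3, 0, 0, 0, -1],
    [-3.47, -3.09, -0.3, 0, 0, 0, -1],
    [-3.47, -3.09, -0.3, 0, 0, 0, -1],
    [-3.47, -3.09, -0.3, 0, 0, 0, -1],
    [-3.47, -3.09, -0.3, 0, 0, 0, -1]
  ]
}}

```text
clock: 2.0
position: [0.2995, 0.3413, 0.2546]
ee_rot: [0.0, 0.162, 0.987, 0.0]
contact_force: [-0.5, 0.5, 1.3]
width: 0.0854
gripper_force: 0.0
```

>>> {"method": "servo_tool", "body": {
  "increments": [
    [-3.47, -3.09, -0.3, 0, 0, 0, -1],
    [-3.47, -3.09, -0.3, 0, 0, 0, -1],
    [-3.47, -3.09, -0.3, 0, 0, 0, -1],
    [-3.47, -3.09, -0.3, 0, 0, 0, -1],
    [-3.47, -3.09, -0.3, 0, 0, 0, -1]
  ]
}}

```text
clock: 2.5
position: [0.4145, 0.1392, 0.2698]
ee_rot: [0.0, 0.162, 0.987, 0.0]
contact_force: [0.4, 0.5, 0.8]
width: 0.0855
gripper_force: 0.0
```

>>> {"method": "servo_tool", "body": {
  "increments": [
    [-3.47, -3.09, -0.3, 0, 0, 0, -1],
    [-3.47, -3.09, -0.3, 0, 0, 0, -1],
    [0, 0, 0, 0, 0, 8, -1],
    [0, 0, 0, 0, 0, 8, -1],
    [0, 0, 0, 0, 0, 8, -1]
  ]
}}

```text
clock: 3.0
position: [0.4601, 0.0595, 0.2753]
ee_rot: [-0.0, 0.367, 0.93, 0.0]
contact_force: [0.1, 0.1, 0.4]
width: 0.0853
gripper_force: 0.0
```

>>> {"method": "servo_tool", "body": {
  "increments": [
    [0, 0, 0, 0, 0, 8, -1],
    [0, 0, 0, 0, 0, 8, -1],
    [0, 0, 0, 0, 0, 8, -1],
    [0, 0, 0, 0, 0, 8, -1],
    [0, 0, 0, 0, 0, 8, -1]
  ]
}}

```text
clock: 3.5
position: [0.4598, 0.0602, 0.2754]
ee_rot: [0.0, 0.663, 0.749, 0.0]
contact_force: [-0.1, -0.0, 0.3]
width: 0.0853
gripper_force: 0.0
```

>>> {"method": "servo_tool", "body": {
  "increments": [
    [0, 0, 0, 0, 0, 7.3, -1],
    [0, 0, 0, 0, 0, 0, -1],
    [0, 0, 0, 0, 0, 0, -1],
    [0, 0, 0, 0, 0, 0, -1],
    [0, 0, 0, 0, 0, 0, -1]
  ]
}}

```text
clock: 4.0
position: [0.4599, 0.0602, 0.2753]
ee_rot: [0.0, 0.707, 0.708, 0.0]
contact_force: [0.1, -1.1, 0.1]
width: 0.0854
gripper_force: 0.0
```

Run:
```python
from h import *
s=manip.get_state();print(s["clock"],s["position"],s["ee_rot"],s["qpos"])
C=cal("wrist");print(C[:3]);im=optics.get_image("wrist");save("w1",cv2.resize(im,(768,576)))
Z=dict(can=.0495,can_mouth=.0495,mic=0,mic_front=.0495,lamp=0)
for l,z in Z.items():
    for d in finder.tip_of(l,"wrist")[:2]: print(l,round(d["p"],2),np.round(d["at"],1),np.round(at_z("wrist",d["at"],z,C),4))
top=optics.get_image("top")
for l in("can","mic"):
    for cam in("wrist","top"):
        for d in finder.silhouettes(l,cam)[:2]:
            r=d["region"].astype(np.uint8);c,_=cv2.findContours(r,0,2)
            if not c: continue
            c=max(c,key=cv2.contourArea); print(l,cam,round(d["p"],2),np.round(d["box"]),cv2.minAreaRect(c))
Ct=cal("top")
# sanity
im2=cv2.resize(top[100:220,200:340],None,fx=5,fy=5);save("top1",im2)
```

```text
4.0 [0.4598625  0.06020641 0.27530627] [4.90464360e-07 7.06522826e-01 7.07690253e-01 5.00472126e-05] [-2.00752403e-02  8.62422688e-02  1.65846307e+00  7.26590843e-05
  1.39681732e+00 -2.17388067e-02]
(np.float64(297.3186396354542), 256.9529575477472, 191.64790207426566)
can 0.91 [121.5 341.6] [ 0.2026 -0.2848  0.0495]
can 0.88 [319.4 121.1] [0.5382 0.1115 0.0495]
mic 0.79 [415.4 222. ] [ 0.7293 -0.0506  0.    ]
mic_front 0.59 [377.8 231.1] [ 0.6357 -0.0395  0.0495]
lamp 0.81 [287.5 290.7] [ 0.5151 -0.1776 -0.    ]
can wrist 0.92 [326. 121. 111.  85.] ((324.94378662109375, 120.5650863647461), (112.59461975097656, 80.32643127441406), 3.9451863765716553)
can wrist 0.69 [124. 360.  37.  31.] ((121.1617660522461, 361.6029357910156), (40.30216598510742, 30.526748657226562), 59.03623962402344)
can top 0.75 [318. 133.  22.  25.] ((317.47100830078125, 134.49658203125), (18.34407615661621, 28.567684173583984), 6.709837436676025)
can top 0.68 [339. 266.  35.  28.] ((337.5, 265.0), (26.0, 35.0), 90.0)
mic wrist 0.79 [421. 221.  91.  57.] ((417.2501220703125, 221.85794067382812), (57.48166275024414, 90.4982681274414), 80.96051788330078)
mic top 0.71 [274. 134.  25.  41.] ((276.7802734375, 132.3531951904297), (33.239776611328125, 21.302139282226562), 62.35402297973633)
```

View pics/w1.png

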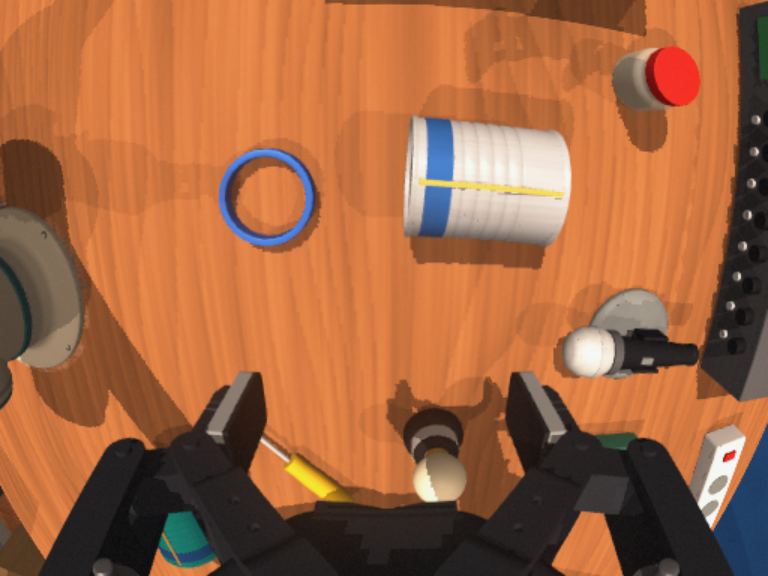

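The picture shows the grey tin, blue band to the left, at (488,182) with its mouth to the right at about (560,190). The mic ball is at (590,351) and its tail at (697,354), with the lamp at (435,460). The choice is confirmed, so I'll fit the tin and the mic axis from this view.

```bash
cat >> h.py <<'E'
from scipy.optimize import minimize
def cyl_mask(n,C,x,y,yaw):
    t=np.linspace(0,2*np.pi,60); a=np.array([np.cos(yaw),np.sin(yaw),0]); b=np.array([-a[1],a[0],0]); k=np.array([0,0,1.])
    P=[np.array([x,y,.0495])+e*.059*a+.0495*(np.cos(q)*b+np.sin(q)*k) for e in np.linspace(-1,1,5) for q in t]
    h=cv2.convexHull(np.array([proj(n,p,C) for p in P],np.float32)); m=np.zeros((384*4,512*4),np.uint8)
    cv2.fillPoly(m,[np.round(h*4+1.5).astype(np.int32)],1); return m
def fit_can(n,C,g):
    c=[d for d in finder.silhouettes("can",n)]
    c=min(c,key=lambda d:np.hypot(*(np.array(d["box"][:2])-proj(n,[g[0],g[1],.0495],C))))
    R=np.repeat(np.repeat(c["region"],4,0),4,1).astype(np.uint8)
    f=lambda p:1-(lambda m:(m&R).sum()/(m|R).sum())(cyl_mask(n,C,p[0],p[1],p[2]/10))
    r=minimize(f,[g[0],g[1],g[2]*10],method="Nelder-Mead",options=dict(initial_simplex=[[g[0],g[1],g[2]*10],[g[0]+.01,g[1],g[2]*10],[g[0],g[1]+.01,g[2]*10],[g[0],g[1],g[2]*10+.6]],xatol=1e-4,fatol=1e-4))
    return r.x[:2],np.degrees(r.x[2]/10),1-r.fun
E
python3 - <<'E'
from h import *
C=cal("wrist"); im=optics.get_image("wrist")
print(fit_can("wrist",C,[.538,.105,0]))
g=im.astype(int); m=((g.min(2)>120)&(g.max(2)-g.min(2)<60)).astype(np.uint8); m[:,:350]=0;m[:,440:]=0;m[:205]=0;m[260:]=0
n,l,st,ce=cv2.connectedComponentsWithStats(m)
for i in range(1,n):
    if st[i,4]>60: print(st[i],ce[i],at_z("wrist",ce[i],.0495,C))
d=finder.silhouettes("mic","wrist")[0]["region"]
cr=np.repeat(np.repeat(im[185:265,360:480],6,0),6,1).copy()
k=cv2.findContours(np.repeat(np.repeat(d[185:265,360:480],6,0),6,1).astype(np.uint8),0,2)[0];cv2.drawContours(cr,k,-1,(0,255,0),1)
save("mic1",cr)
for c in range(436,470,3):
    r=np.where(d[:,c])[0]
    if len(r): print(c,r.min(),r.max())
E
```

```text
(array([0.53786062, 0.11297801]), np.float64(-2.93763215018937), np.float64(0.9412513919315278))
[ 378  205   62   47 1400] [403.42428571 225.57928571] [ 0.67682443 -0.03236317  0.0495    ]
436 196 247
439 199 244
442 202 243
445 226 243
448 228 243
451 229 243
454 228 242
457 229 242
460 229 243
463 230 241
```

View pics/mic1.png

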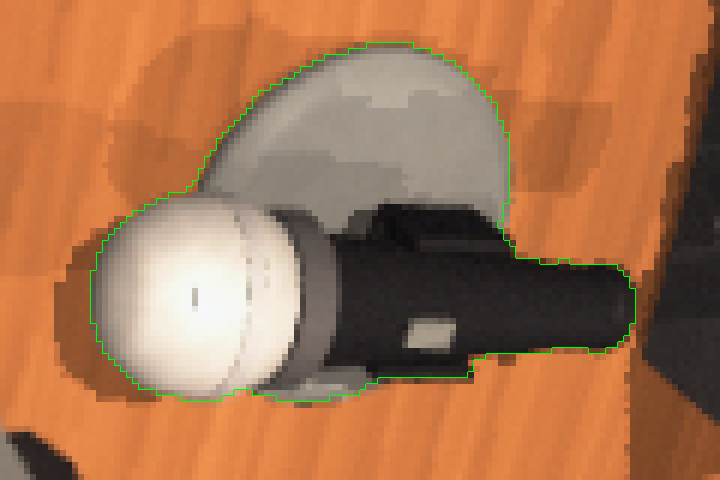

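The crop shows the grille ball centred at image pixel (391.5,234) and the tail's middle at (462.8,236). The detected outline matches both.

Run:
```python
from h import *
C=cal("wrist")
b=at_z("wrist",[391.5,234],.0495,C);t=at_z("wrist",[462.8,236],.0495,C);print(b,t)
a=t-b;yaw=np.arctan2(a[1],a[0]);u=a/np.linalg.norm(a)
print(np.degrees(yaw),"stand",b+u*.0745,"front",b-u*.0255,"place",b-u*.1255)
# joint fit with yaw free: front finger etc
for y in np.radians([-6,-4,-2,0]):
    u=np.array([np.cos(y),np.sin(y),0]); s=(b+u*.0745)*[1,1,0]
    P=np.array([proj("wrist",s+[.055*np.cos(q),.055*np.sin(q),.005],C) for q in np.linspace(0,6.28,200)])
    print(np.degrees(y),s,"foot px min row",P[:,1].min(),"max col",P[:,0].max(),"seen ~191.5, 444.5; tail",proj("wrist",b+u*np.linalg.norm(a),C))
print(at_z("top",[271.4,153.8],.0495))
```

```text
[ 0.65915959 -0.04538441  0.0495    ] [ 0.80224315 -0.05715292  0.0495    ]
-4.701948764722575 stand [ 0.73340887 -0.05149136  0.0495    ] front [ 0.63374541 -0.04329412  0.0495    ] place [ 0.53408195 -0.03509688  0.0495    ]
-6.000000000000001 [ 0.73325147 -0.05317178  0.        ] foot px min row 193.50638482771376 max col 444.6368711191878 seen ~191.5, 444.5; tail [462.179888   237.75508718]
-4.0 [ 0.73347812 -0.05058127  0.        ] foot px min row 191.99325471076023 max col 445.04813800391 seen ~191.5, 444.5; tail [463.12163603 235.0470646 ]
-2.0 [ 0.73361421 -0.04798443  0.        ] foot px min row 190.4720088076632 max col 445.4195400295773 seen ~191.5, 444.5; tail [463.98465611 232.3182302 ]
0.0 [ 0.73365959 -0.04538441  0.        ] foot px min row 188.94422905885597 max col 445.75068282058857 seen ~191.5, 444.5; tail [464.7675361  229.57092762]
[ 0.62433581 -0.03338844  0.0495    ]
```

Tin: (0.538, 0.113), yaw about -2.9°. Mic yaw is about -4.3°, which puts the place near (0.529, -0.036), so the roll is about 149 mm. I'll turn the tool to match and feel for the tin's top with the fingers half open along its axis.

>>> {"method": "servo_tool", "body": {
  "increments": [
    [1.32, 1.95, 3.7, 0, 0, 0, -0.2],
    [1.32, 1.95, 3.7, 0, 0, 0, -0.2],
    [1.32, 1.95, 3.7, 0, 0, 0, -0.2],
    [1.32, 1.95, 3.7, 0, 0, 0, -0.2],
    [0, 0, 0, 0, 0, 3.3, -0.2]
  ]
}}

```text
clock: 5.2
position: [0.5369, 0.1141, 0.1218]
ee_rot: [-0.003, 0.727, 0.686, -0.003]
contact_force: [-0.1, -0.5, 0.6]
width: 0.0513
gripper_force: 0.0
```

>>> {"method": "servo_tool", "body": {
  "increments": [
    [0, 0, 0.5, 0, 0, 0, -0.2],
    [0, 0, 0.5, 0, 0, 0, -0.2],
    [0, 0, 0.3, 0, 0, 0, -0.2],
    [0, 0, 0, 0, 0, 0, -0.2],
    [0, 0, 0, 0, 0, 0, -0.2]
  ]
}}

```text
clock: 5.7
position: [0.538, 0.1129, 0.115]
ee_rot: [0.0, 0.727, 0.687, 0.001]
contact_force: [0.0, -0.1, 0.4]
width: 0.0513
gripper_force: 0.0
```

>>> {"method": "servo_tool", "body": {
  "increments": [
    [0, 0, 0.1, 0, 0, 0, -0.2],
    [0, 0, 0.1, 0, 0, 0, -0.2],
    [0, 0, 0.1, 0, 0, 0, -0.2],
    [0, 0, 0, 0, 0, 0, -0.2],
    [0, 0, 0, 0, 0, 0, -0.2]
  ]
}}

```text
clock: 6.2
position: [0.5378, 0.1131, 0.1113]
ee_rot: [-0.0, 0.727, 0.687, 0.0]
contact_force: [-0.2, -0.1, 0.4]
width: 0.0511
gripper_force: 0.0
```

>>> {"method": "servo_tool", "body": {
  "increments": [
    [0, 0, 0.1, 0, 0, 0, -0.2],
    [0, 0, 0.1, 0, 0, 0, -0.2],
    [0, 0, 0.1, 0, 0, 0, -0.2],
    [0, 0, 0.1, 0, 0, 0, -0.2],
    [0, 0, 0, 0, 0, 0, -0.2]
  ]
}}

```text
clock: 6.7
position: [0.5377, 0.1131, 0.1071]
ee_rot: [-0.0, 0.727, 0.687, -0.0]
contact_force: [0.1, -0.0, -0.9]
width: 0.0513
gripper_force: 0.0
```

>>> {"method": "servo_tool", "body": {
  "increments": [
    [0, 0, 0.05, 0, 0, 0, -0.2],
    [0, 0, 0.05, 0, 0, 0, -0.2],
    [0, 0, 0.05, 0, 0, 0, -0.2],
    [0, 0, 0, 0, 0, 0, -0.2],
    [0, 0, 0, 0, 0, 0, -0.2]
  ]
}}

```text
clock: 7.2
position: [0.5378, 0.1131, 0.1058]
ee_rot: [-0.0, 0.727, 0.687, 0.0]
contact_force: [0.1, 0.2, 0.5]
width: 0.0513
gripper_force: 0.0
```

>>> {"method": "servo_tool", "body": {
  "increments": [
    [0, 0, 0.05, 0, 0, 0, -0.2],
    [0, 0, 0.05, 0, 0, 0, -0.2],
    [0, 0, 0.05, 0, 0, 0, -0.2],
    [0, 0, 0, 0, 0, 0, -0.2],
    [0, 0, 0, 0, 0, 0, -0.2]
  ]
}}

```text
clock: 7.7
position: [0.5378, 0.1131, 0.1043]
ee_rot: [-0.0, 0.727, 0.687, 0.0]
contact_force: [0.4, -0.4, -0.3]
width: 0.0514
gripper_force: 0.0
```

>>> {"method": "servo_tool", "body": {
  "increments": [
    [0, 0, 0.05, 0, 0, 0, -0.2],
    [0, 0, 0.05, 0, 0, 0, -0.2],
    [0, 0, 0, 0, 0, 0, -0.2],
    [0, 0, 0, 0, 0, 0, -0.2],
    [0, 0, 0, 0, 0, 0, -0.2]
  ]
}}

```text
clock: 8.2
position: [0.5379, 0.1131, 0.1037]
ee_rot: [0.0, 0.727, 0.687, 0.0]
contact_force: [-0.6, 0.4, 5.3]
width: 0.0511
gripper_force: 2.6
```

>>> {"method": "servo_tool", "body": {
  "increments": [
    [-0.3, 0, 0, 0, 0, 0, -0.2],
    [-0.5, 0, 0, 0, 0, 0, -0.2],
    [-0.6, 0, 0, 0, 0, 0, -0.2],
    [-0.4, 0, 0, 0, 0, 0, -0.2],
    [-0.2, 0, 0, 0, 0, 0, -0.2]
  ]
}}

```text
clock: 8.7
position: [0.5369, 0.0928, 0.1036]
ee_rot: [0.0, 0.727, 0.687, 0.0]
contact_force: [-0.5, -0.7, 4.8]
width: 0.0513
gripper_force: 2.5
```

Run:
```python
from h import *
Ct=cal("top");Cs=cal("scene")
optics.get_image("top");print(fit_can("top",Ct,[.538,.10,-.05]))
im=optics.get_image("scene");print(fit_can("scene",Cs,[.538,.10,-.05]))
C=cal("wrist");im=optics.get_image("wrist");save("w2",cv2.resize(im,(640,480)));print(fit_can("wrist",C,[.538,.10,-.05]))
s=manip.get_state();print(s["clock"],s["position"],s["contact_force"])
```

```text
(array([0.538, 0.1  ]), np.float64(-2.8647889756541165), np.float64(0.0))
(array([0.53168056, 0.1043287 ]), np.float64(-1.981479041494097), np.float64(0.8709886709587263))
(array([0.53775117, 0.10265922]), np.float64(-3.0290594794027657), np.float64(0.8953907186895613))
9.0 [0.536933   0.09313007 0.10358426] [-1.36529199 -0.4234528   5.75630721]
```

View pics/w2.png

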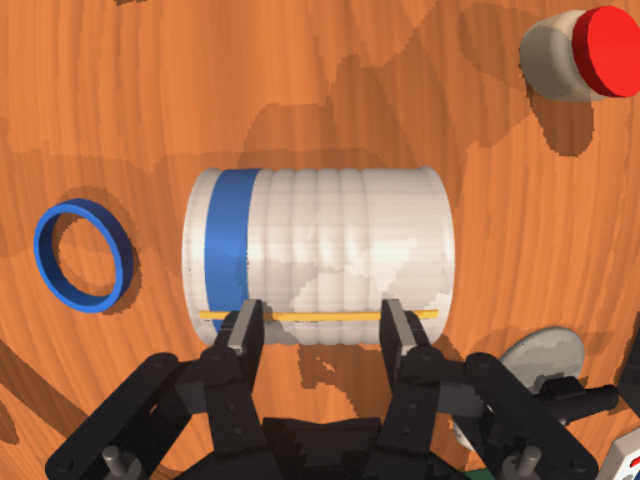

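It rolled straight: tin now at y≈0.103, TCP at 0.093, 5 N, no yaw. The picture shows both fingertips on the tin's top at (245,310) and (400,310), with the seam under them. Next I'll work out a no-slip stroke: front edge, then flat, then rear edge of the tips.

```bash
cat > stroke.py <<'E'
import numpy as np,sys
R=49.5
def plan(p0,p1,rows):  # start/end angles deg
    c1=-np.radians(p0)*R; c2=c1+22; T=c2+np.radians(p1)*R
    def pos(c):
        if c<c1: f=(c-c1)/R; return c+R*np.sin(f)-11,R*(np.cos(f)-1)
        if c<c2: return c-(11-(c-c1)),0.
        f=(c-c2)/R; return c+R*np.sin(f)+11,R*(np.cos(f)-1)
    t=np.linspace(0,1,rows+1);s=t**2*(3-2*t); P=np.array([pos(T*x) for x in s])
    print("can travel",round(T,1),"start",P[0].round(1),"end rel can",(P[-1]-[T,0]).round(1),"tool",(P[-1]-P[0]).round(1)); D=np.diff(np.round(P/10,2),axis=0)
    print([[round(-a,2),0,round(-b,2)] for a,b in D])
plan(-18,13,15)
E
python3 stroke.py
```

```text
can travel 48.8 start [-26.3  -2.4] end rel can [22.1 -1.3] tool [97.2  1.2]
[[np.float64(-0.12), 0, np.float64(-0.02)], [np.float64(-0.34), 0, np.float64(-0.05)], [np.float64(-0.54), 0, np.float64(-0.06)], [np.float64(-0.69), 0, np.float64(-0.06)], [np.float64(-0.81), 0, np.float64(-0.04)], [np.float64(-0.91), 0, np.float64(-0.01)], [np.float64(-0.96), 0, np.float64(-0.0)], [np.float64(-0.97), 0, np.float64(-0.0)], [np.float64(-0.96), 0, np.float64(-0.0)], [np.float64(-0.9), 0, np.float64(-0.0)], [np.float64(-0.82), 0, np.float64(0.01)], [np.float64(-0.7), 0, np.float64(0.03)], [np.float64(-0.53), 0, np.float64(0.04)], [np.float64(-0.35), 0, np.float64(0.03)], [np.float64(-0.12), 0, np.float64(0.02)]]
```

>>> {"method": "servo_tool", "body": {
  "increments": [
    [0, 0, -0.5, 0, 0, 0, -0.2],
    [0, 0, -0.5, 0, 0, 0, -0.2],
    [2.05, 0, 0, 0, 0, 0, -0.2],
    [2.05, 0, 0, 0, 0, 0, -0.2],
    [0, 0, 0.6, 0, 0, 0, -0.2]
  ]
}}

```text
clock: 9.5
position: [0.5399, 0.1359, 0.1079]
ee_rot: [0.0, 0.726, 0.687, 0.001]
contact_force: [0.2, -0.1, -0.4]
width: 0.0512
gripper_force: 0.0
```

>>> {"method": "servo_tool", "body": {
  "increments": [
    [0, 0, 0.6, 0, 0, 0, -0.2],
    [0, 0, 0.04, 0, 0, 0, -0.2],
    [-0.2, 0, 0, 0, 0, 0, -0.2],
    [-0.2, 0, 0, 0, 0, 0, -0.2],
    [-0.07, 0, 0, 0, 0, 0, -0.2]
  ]
}}

```text
clock: 10.0
position: [0.5389, 0.1286, 0.1011]
ee_rot: [0.0, 0.727, 0.686, 0.0]
contact_force: [-0.5, -0.6, -1.0]
width: 0.0514
gripper_force: 0.0
```

>>> {"method": "servo_tool", "body": {
  "increments": [
    [-0.12, 0, -0.02, 0, 0, 0, -0.2],
    [-0.34, 0, -0.05, 0, 0, 0, -0.2],
    [-0.54, 0, -0.06, 0, 0, 0, -0.2],
    [-0.69, 0, -0.06, 0, 0, 0, -0.2],
    [-0.81, 0, -0.04, 0, 0, 0, -0.2]
  ]
}}

```text
clock: 10.5
position: [0.5375, 0.1038, 0.1036]
ee_rot: [0.0, 0.727, 0.687, 0.0]
contact_force: [0.8, 0.4, 1.1]
width: 0.0517
gripper_force: 0.9
```

>>> {"method": "servo_tool", "body": {
  "increments": [
    [-0.91, 0, -0.01, 0, 0, 0, -0.2],
    [-0.96, 0, 0, 0, 0, 0, -0.2],
    [-0.97, 0, 0, 0, 0, 0, -0.2],
    [-0.96, 0, 0, 0, 0, 0, -0.2],
    [-0.9, 0, 0, 0, 0, 0, -0.2]
  ]
}}

```text
clock: 11.0
position: [0.535, 0.0565, 0.1035]
ee_rot: [0.0, 0.727, 0.687, 0.0]
contact_force: [0.4, -0.8, 3.1]
width: 0.0512
gripper_force: 1.2
```

>>> {"method": "servo_tool", "body": {
  "increments": [
    [-0.82, 0, 0.01, 0, 0, 0, -0.2],
    [-0.7, 0, 0.03, 0, 0, 0, -0.2],
    [-0.53, 0, 0.04, 0, 0, 0, -0.2],
    [-0.35, 0, 0.03, 0, 0, 0, -0.2],
    [-0.12, 0, 0.02, 0, 0, 0, -0.2]
  ]
}}

```text
clock: 11.5
position: [0.5329, 0.0321, 0.1016]
ee_rot: [-0.0, 0.727, 0.687, -0.0]
contact_force: [0.7, 0.3, -0.1]
width: 0.0512
gripper_force: 0.0
```

Run:
```python
from h import *
C=cal("wrist");im=optics.get_image("wrist");print(fit_can("wrist",C,[.536,.054,-.05]))
s=manip.get_state();print(s["clock"],s["position"],s["contact_force"])
```

```text
(array([0.53543046, 0.05451135]), np.float64(-3.0449372547235356), np.float64(0.9414253411577059))
11.6 [0.53305426 0.03231322 0.10178529] [0.02737679 0.43919673 0.43068136]
```

>>> {"method": "servo_tool", "body": {
  "increments": [
    [0, 0, -0.5, 0, 0, 0, -0.2],
    [0, 0, -0.5, 0, 0, 0, -0.2],
    [2.65, 0, 0, 0, 0, 0, -0.2],
    [2.65, 0, 0, 0, 0, 0, -0.2],
    [0, 0, 0.56, 0, 0, 0, -0.2]
  ]
}}

```text
clock: 12.1
position: [0.5373, 0.0878, 0.1076]
ee_rot: [0.001, 0.726, 0.688, 0.002]
contact_force: [0.2, -0.0, -1.3]
width: 0.0515
gripper_force: 0.0
```

>>> {"method": "servo_tool", "body": {
  "increments": [
    [0, 0, 0.56, 0, 0, 0, -0.2],
    [0, 0, 0, 0, 0, 0, -0.2],
    [-0.2, 0, 0, 0, 0, 0, -0.2],
    [-0.2, 0, 0, 0, 0, 0, -0.2],
    [-0.07, 0, 0, 0, 0, 0, -0.2]
  ]
}}

```text
clock: 12.6
position: [0.5361, 0.0797, 0.101]
ee_rot: [0.0, 0.727, 0.686, 0.0]
contact_force: [0.3, 0.1, 0.1]
width: 0.0512
gripper_force: 0.0
```

>>> {"method": "servo_tool", "body": {
  "increments": [
    [-0.12, 0, -0.02, 0, 0, 0, -0.2],
    [-0.34, 0, -0.05, 0, 0, 0, -0.2],
    [-0.54, 0, -0.06, 0, 0, 0, -0.2],
    [-0.69, 0, -0.06, 0, 0, 0, -0.2],
    [-0.81, 0, -0.04, 0, 0, 0, -0.2]
  ]
}}

```text
clock: 13.1
position: [0.5347, 0.055, 0.1035]
ee_rot: [0.0, 0.727, 0.687, 0.0]
contact_force: [-1.3, -0.3, 2.5]
width: 0.0512
gripper_force: 1.2
```

>>> {"method": "servo_tool", "body": {
  "increments": [
    [-0.91, 0, -0.01, 0, 0, 0, -0.2],
    [-0.96, 0, 0, 0, 0, 0, -0.2],
    [-0.97, 0, 0, 0, 0, 0, -0.2],
    [-0.96, 0, 0, 0, 0, 0, -0.2],
    [-0.9, 0, 0, 0, 0, 0, -0.2]
  ]
}}

```text
clock: 13.6
position: [0.5322, 0.0075, 0.1035]
ee_rot: [0.0, 0.727, 0.687, 0.0]
contact_force: [-0.1, -0.1, 2.4]
width: 0.0509
gripper_force: 1.4
```

>>> {"method": "servo_tool", "body": {
  "increments": [
    [-0.82, 0, 0.01, 0, 0, 0, -0.2],
    [-0.7, 0, 0.03, 0, 0, 0, -0.2],
    [-0.53, 0, 0.04, 0, 0, 0, -0.2],
    [-0.35, 0, 0.03, 0, 0, 0, -0.2],
    [-0.12, 0, 0.02, 0, 0, 0, -0.2]
  ]
}}

```text
clock: 14.1
position: [0.5299, -0.0167, 0.1014]
ee_rot: [-0.001, 0.727, 0.687, -0.0]
contact_force: [-0.3, 0.5, 0.3]
width: 0.0511
gripper_force: 0.0
```

```bash
sed -i '$d' stroke.py; echo 'plan(-18,5,15)' >> stroke.py; python3 stroke.py | sed 's/np.float64//g'
python3 - <<'E'
from h import *
C=cal("wrist");im=optics.get_image("wrist");print(fit_can("wrist",C,[.533,.006,-.05]))
for d in finder.tip_of("mic_front","wrist")[:1]:print(d["p"],at_z("wrist",d["at"],.0495,C))
s=manip.get_state();print(s["clock"],s["position"],s["contact_force"])
E
```

```text
can travel 41.9 start [-26.3  -2.4] end rel can [15.3 -0.2] tool [83.5  2.2]
[[(-0.1), 0, (-0.01)], [(-0.3), 0, (-0.05)], [(-0.46), 0, (-0.05)], [(-0.59), 0, (-0.06)], [(-0.7), 0, (-0.05)], [(-0.77), 0, (-0.02)], [(-0.82), 0, (-0.0)], [(-0.84), 0, (-0.0)], [(-0.82), 0, (-0.0)], [(-0.78), 0, (-0.0)], [(-0.7), 0, (-0.0)], [(-0.6), 0, (-0.0)], [(-0.46), 0, (0.01)], [(-0.3), 0, (-0.0)], [(-0.11), 0, (0.01)]]
(array([0.53291042, 0.00578653]), np.float64(-3.1234423460585803), np.float64(0.9381567166334518))
0.62 [ 0.6325475  -0.04281882  0.0495    ]
14.25 [ 0.53021166 -0.01631522  0.10168201] [0.30776062 0.01100638 0.16170699]
```

>>> {"method": "servo_tool", "body": {
  "increments": [
    [0, 0, -0.5, 0, 0, 0, -0.2],
    [0, 0, -0.5, 0, 0, 0, -0.2],
    [2.65, 0, 0, 0, 0, 0, -0.2],
    [2.65, 0, 0, 0, 0, 0, -0.2],
    [0, 0, 0.56, 0, 0, 0, -0.2]
  ]
}}

```text
clock: 14.75
position: [0.5343, 0.0389, 0.1075]
ee_rot: [0.001, 0.726, 0.688, 0.001]
contact_force: [0.5, 0.1, 0.5]
width: 0.0514
gripper_force: 0.0
```

>>> {"method": "servo_tool", "body": {
  "increments": [
    [0, 0, 0.56, 0, 0, 0, -0.2],
    [0, 0, 0, 0, 0, 0, -0.2],
    [-0.2, 0, 0, 0, 0, 0, -0.2],
    [-0.2, 0, 0, 0, 0, 0, -0.2],
    [-0.07, 0, 0, 0, 0, 0, -0.2]
  ]
}}

```text
clock: 15.25
position: [0.5334, 0.0309, 0.1008]
ee_rot: [0.0, 0.727, 0.686, 0.0]
contact_force: [-0.0, -0.0, -0.5]
width: 0.0512
gripper_force: 0.0
```

>>> {"method": "servo_tool", "body": {
  "increments": [
    [-0.1, 0, -0.01, 0, 0, 0, -0.2],
    [-0.3, 0, -0.05, 0, 0, 0, -0.2],
    [-0.46, 0, -0.05, 0, 0, 0.1, -0.2],
    [-0.59, 0, -0.06, 0, 0, 0.1, -0.2],
    [-0.7, 0, -0.05, 0, 0, 0.1, -0.2]
  ]
}}

```text
clock: 15.75
position: [0.5321, 0.0097, 0.1032]
ee_rot: [0.0, 0.729, 0.685, 0.0]
contact_force: [-0.9, -0.0, 1.0]
width: 0.0517
gripper_force: 0.9
```

>>> {"method": "servo_tool", "body": {
  "increments": [
    [-0.77, 0, -0.02, 0, 0, 0.1, -0.2],
    [-0.82, 0, 0, 0, 0, 0.1, -0.2],
    [-0.84, 0, 0, 0, 0, 0.1, -0.2],
    [-0.82, 0, 0, 0, 0, 0.1, -0.2],
    [-0.78, 0, 0, 0, 0, 0.1, -0.2]
  ]
}}

```text
clock: 16.25
position: [0.5299, -0.031, 0.1037]
ee_rot: [0.001, 0.732, 0.681, 0.001]
contact_force: [1.3, 0.3, 5.8]
width: 0.0508
gripper_force: 2.4
```

>>> {"method": "servo_tool", "body": {
  "increments": [
    [-0.7, 0, 0, 0, 0, 0.1, -0.2],
    [-0.6, 0, 0, 0, 0, 0.1, -0.2],
    [-0.46, 0, 0, 0, 0, 0, -0.2],
    [-0.3, 0, 0, 0, 0, 0, -0.2],
    [-0.11, 0, 0, 0, 0, 0, -0.2]
  ]
}}

```text
clock: 16.75
position: [0.5277, -0.0519, 0.1029]
ee_rot: [-0.0, 0.733, 0.68, 0.0]
contact_force: [1.6, -0.7, 2.1]
width: 0.0512
gripper_force: 1.5
```

>>> {"method": "servo_tool", "body": {
  "increments": [
    [0, 0, 0, 0, 0, 0, -0.2],
    [0, 0, 0, 0, 0, 0, -0.2],
    [0, 0, -0.1, 0, 0, 0, -0.2],
    [0, 0, -0.5, 0, 0, 0, -0.2],
    [0, 0, -1, 0, 0, 0, -0.2]
  ]
}}

```text
clock: 17.25
position: [0.5261, -0.0511, 0.1184]
ee_rot: [-0.002, 0.733, 0.68, -0.001]
contact_force: [-0.8, 0.3, -0.7]
width: 0.0511
gripper_force: 0.0
```

Run:
```python
from h import *
for k in range(2):
    C=cal("wrist");im=optics.get_image("wrist");print(fit_can("wrist",C,[.531,-.035,-.06]))
for l in("mic_front","can_mouth"):
  for d in finder.tip_of(l,"wrist")[:1]:print(l,d["p"],at_z("wrist",d["at"],.0495,C))
s=manip.get_state();print(s["clock"],s["position"],s["contact_force"])
```

```text
(array([ 0.53076115, -0.0353054 ]), np.float64(-3.2465972609412974), np.float64(0.9406254798587296))
(array([ 0.53087204, -0.03533848]), np.float64(-2.9547304916456065), np.float64(0.944399849909043))
mic_front 0.67 [ 0.63538556 -0.04275919  0.0495    ]
can_mouth 0.71 [ 0.19625758 -0.22059765  0.0495    ]
17.55 [ 0.52747112 -0.05154776  0.11907396] [-1.16125881 -0.37685236 -0.20839556]
```

>>> {"method": "servo_tool", "body": {
  "increments": [
    [0, 0, -4, 0, 0, 0, -0.2],
    [-0.5, 1, -4, 0, 0, 0, -0.2],
    [-1.5, 1, -4, 0, 0, 0, 0.5],
    [-1.5, 1, -4, 0, 0, 0, 1],
    [-1.5, 0, 0, 0, 0, 0, 1]
  ]
}}

```text
clock: 18.05
position: [0.5578, -0.1053, 0.285]
ee_rot: [0.005, 0.733, 0.68, 0.003]
contact_force: [-0.0, -0.2, 0.7]
width: 0.0082
gripper_force: 0.0
```

>>> {"method": "servo_tool", "body": {
  "increments": [
    [0, 0, 0, 0, 0, 0, 1],
    [0, 0, 0, 0, 0, 0, 1],
    [0, 0, 0, 0, 0, 0, 1],
    [0, 0, 0, 0, 0, 0, 1],
    [0, 0, 0, 0, 0, 0, 1]
  ]
}}

```text
clock: 18.55
position: [0.5535, -0.1031, 0.2782]
ee_rot: [-0.001, 0.733, 0.681, -0.0]
contact_force: [-0.5, 0.1, 0.0]
width: -0.0
gripper_force: 0.0
```

Run:
```python
from h import *
C=cal("wrist");im=optics.get_image("wrist");c,y,q=fit_can("wrist",C,[.531,-.035,-.06]);print(c,y,q)
m=np.array([*c,.0495])+.059*np.array([np.cos(np.radians(y)),np.sin(np.radians(y)),0])
print("mouth",m)
for l in("mic_front","can_mouth"):
  for d in finder.tip_of(l,"wrist")[:1]:print(l,d["p"],at_z("wrist",d["at"],.0495,C))
p=proj("wrist",[.66,-.045,.05],C).astype(int);print(p,proj("wrist",[.53,-.035,.05],C))
# seam direction of shape: crop
x0,y0=max(0,p[0]-130),max(0,p[1]-45);cr=im[y0:y0+90,x0:x0+200];print(x0,y0,cr.shape)
d=finder.silhouettes("mic","wrist")[0]["region"].astype(np.uint8)
cr=cv2.resize(cr,None,fx=4,fy=4,interpolation=0)
save("w3",cr);s=manip.get_state();print(s["clock"],s["position"],s["qpos"])
```

```text
[ 0.53057944 -0.03600596] -3.0075981903124402 0.9684971571299466
mouth [ 0.58949817 -0.03910159  0.0495    ]
mic_front 0.55 [ 0.63385532 -0.03909456  0.0495    ]
can_mouth 0.61 [ 0.19267092 -0.21948336  0.0495    ]
[338 110] [232.04264336 108.0256859 ]
208 65 (90, 200, 3)
18.8 [ 0.55391426 -0.10356755  0.27905583] [-3.08393034e-01  2.39087557e-01  1.45817817e+00  1.32682450e-04
  1.44439420e+00 -2.34146921e-01]
```

View pics/w3.png

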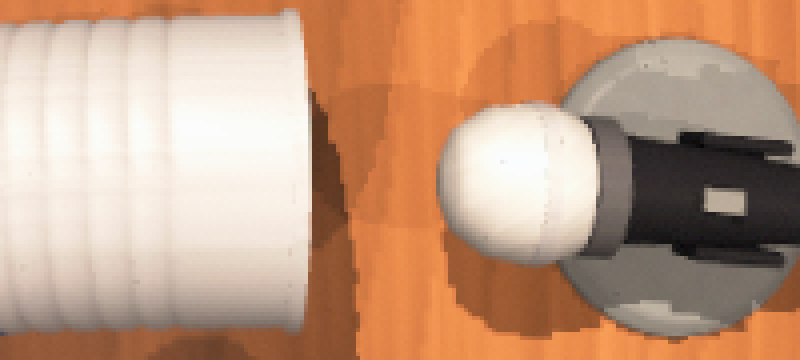

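The crop shows the ball centred at (522,184), level with the tin's mouth, whose edge runs from (300,12) to (303,328). I'll compute the axis.

Run:
```python
from h import *
C=cal("wrist");f=lambda u,v,z:at_z("wrist",[208+u/4-.5,65+v/4-.5],z,C)
b=f(520,184,.0495);g=f(778,203,.0495);r=f(613,188,.0495);print(b,r,g,np.degrees(np.arctan2(*(g-b)[1::-1])))
# foot outline prediction per yaw
for y in(-6,-4,-2):
    u=np.array([np.cos(np.radians(y)),np.sin(np.radians(y)),0]);s=(b+u*.0745)*[1,1,0]
    P=np.array([proj("wrist",s+[.055*np.cos(q),.055*np.sin(q),.006],C) for q in np.linspace(0,6.28,300)]);P=(P+.5-[208,65])*4
    print(y,s,P.min(0),P.max(0))
im=optics.get_image("wrist");d=finder.silhouettes("mic","wrist")[0]["region"]
for c in range(398,430,4):
    q=np.where(d[:,c])[0]
    if len(q):print(c,q.min(),q.max())
for l,z in(("fader_cap",.108),("fader_b_cap",.108)):
  optics.get_image("top")
  for d in finder.tip_of(l,"top")[:2]:print(l,d["p"],at_z("top",d["at"],z))
```

```text
[ 0.66040089 -0.04609189  0.0495    ] [ 0.69133533 -0.04794569  0.0495    ] [ 0.75097322 -0.05301178  0.0495    ] -4.369015584380789
-6 [ 0.73449277 -0.05387926  0.        ] [540.38513289  42.73149543] [814.48269138 343.53938278]
-4 [ 0.73471941 -0.05128874  0.        ] [540.78824732  35.60189922] [815.04267228 336.62985904]
-2 [ 0.7348555 -0.0486919  0.       ] [540.93657887  28.45362056] [815.38671059 329.697818  ]
398 83 139
402 88 134
406 94 127
410 107 124
414 107 124
418 108 124
422 110 124
426 110 125
fader_cap 0.4 [0.47439763 0.35902739 0.108     ]
fader_b_cap 0.61 [0.47914221 0.43122694 0.108     ]
```

The mic axis at the tin's centre is y=-0.036 and the tin is at -0.036. The yaw error is about 1.3°, so the tin is in place. Next, the mixer.

>>> {"method": "servo_tool", "body": {
  "increments": [
    [4.5, -1.2, 0, 0, 0, 0, 1],
    [4.5, -1.2, 0, 0, 0, 0, 1],
    [4.5, -1.2, 0, 0, 0, 0, 1],
    [4.5, -1.2, 0, 0, 0, 0, 1],
    [4.5, -1.2, 0, 0, 0, 0, 1]
  ]
}}

```text
clock: 19.6
position: [0.5103, 0.1267, 0.2793]
ee_rot: [0.0, 0.733, 0.68, 0.0]
contact_force: [0.4, -0.2, -0.5]
width: -0.0003
gripper_force: 0.0
```

>>> {"method": "servo_tool", "body": {
  "increments": [
    [4.5, -1.2, 0, 0, 0, 0, 1],
    [4.5, -1.2, 0, 0, 0, 0, 1],
    [4.5, -1.2, 0, 0, 0, 0, 1],
    [4.5, -1.2, 0, 0, 0, 0, 1],
    [0, 0, 0, 0, 0, 0, 1]
  ]
}}

```text
clock: 20.1
position: [0.4748, 0.3136, 0.2789]
ee_rot: [-0.002, 0.731, 0.683, 0.001]
contact_force: [0.2, -1.1, 0.0]
width: 0.0002
gripper_force: 0.0
```

>>> {"method": "servo_tool", "body": {
  "increments": [
    [0, 0, 0, 0, 0, 0, 1],
    [0, 0, 0, 0, 0, 0, 1],
    [0, 0, 0, 0, 0, 0, 1],
    [0, 0, 0, 0, 0, 0, 1],
    [0, 0, 0, 0, 0, 0, 1]
  ]
}}

```text
clock: 20.6
position: [0.4767, 0.3072, 0.2793]
ee_rot: [0.0, 0.734, 0.68, 0.0]
contact_force: [-0.2, -0.6, 0.2]
width: 0.0004
gripper_force: 0.0
```

Run:
```python
from h import *
C=cal("wrist");im=optics.get_image("wrist");save("w4",cv2.resize(im,(768,576)))
for l in("fader_cap","fader_b_cap","fader_c_cap"):
  for d in finder.tip_of(l,"wrist")[:2]:print(l,d["p"],d["at"],at_z("wrist",d["at"],.108,C))
g=im.astype(int);m=((g[...,0]>110)&(g[...,1]<70)&(g[...,2]<70)).astype(np.uint8)
n,l,st,ce=cv2.connectedComponentsWithStats(m)
for i in range(1,n):
    if st[i,4]>25:print(st[i],ce[i],at_z("wrist",ce[i],.105,C))
s=manip.get_state();print(s["clock"],s["position"],s["ee_rot"])
```

```text
fader_cap 0.89 [248.5, 122.0] [0.47425261 0.36177279 0.108     ]
fader_cap 0.44 [299.4, 43.8] [0.53173774 0.4396653  0.108     ]
fader_b_cap 0.79 [257.8, 53.2] [0.48912078 0.43195599 0.108     ]
[236 112  24  15 273] [247.42490842 119.48717949] [0.4732517  0.36420393 0.105     ]
[406 196  35  37 979] [422.97854954 213.97957099] [0.68486917 0.23899182 0.105     ]
[  8 245  18  33 111] [ 15.81081081 263.02702703] [0.07175844 0.19107404 0.105     ]
[ 23 247  12  16  37] [ 29.54054054 256.24324324] [0.11593556 0.20568201 0.105     ]
20.8 [0.47646844 0.30787561 0.27917791] [-1.19620924e-05  7.33126163e-01  6.80092658e-01  7.63172616e-05]
```

View pics/w4.png

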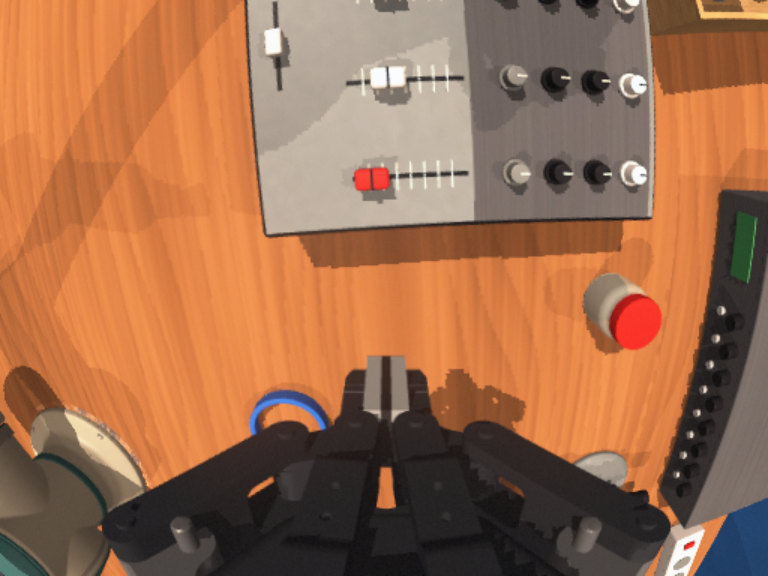

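The picture shows the red cap at (372,179) at the low end of its track, which ends at (468,173). The white caps are at (388,77) and (273,42).

Run:
```python
from h import *
C=cal("wrist");f=lambda u,v,z:at_z("wrist",[u/1.5-.2,v/1.5-.2],z,C)
e=f(468,173.5,.09);s=f(352,181,.09);c=f(372,175,.108);print(s,e,c,np.degrees(np.arctan2(*(e-s)[1::-1])))
a=f(268,235,.09);b=f(651,217.5,.09);print(a,b,np.degrees(np.arctan2(*(b-a)[1::-1])))
```

```text
[0.45824139 0.36366855 0.09      ] [0.54277258 0.36363623 0.09      ] [0.47367437 0.36820125 0.108     ] -0.021908591799210626
[0.39063243 0.32925205 0.09      ] [0.70076813 0.32545593 0.09      ] -0.7012762683496098
```

>>> {"method": "servo_tool", "body": {
  "increments": [
    [0, 0, 0, 0, 0, -4, 1],
    [1.4, -1.24, 0, 0, 0, 0, 1],
    [1.4, -1.24, 3, 0, 0, 0, 1],
    [1.4, -1.24, 3, 0, 0, 0, 1],
    [1.4, -1.24, 3, 0, 0, 0, 1]
  ]
}}

```text
clock: 21.3
position: [0.4267, 0.3649, 0.1885]
ee_rot: [0.0, 0.709, 0.705, 0.001]
contact_force: [0.2, 0.1, -0.1]
width: -0.0001
gripper_force: 0.0
```

>>> {"method": "servo_tool", "body": {
  "increments": [
    [0, 0, 3, 0, 0, 0, 1],
    [0, 0, 3, 0, 0, 0, 1],
    [0, 0, 0, 0, 0, 0, 1],
    [0, 0, 0, 0, 0, 0, 1],
    [0, 0, 0, 0, 0, 0, 1]
  ]
}}

```text
clock: 21.8
position: [0.4283, 0.3652, 0.1309]
ee_rot: [0.0, 0.709, 0.705, 0.002]
contact_force: [0.2, -1.5, 0.1]
width: 0.0
gripper_force: 0.0
```

Run:
```python
from h import *
C=cal("wrist");im=optics.get_image("wrist")
for d in finder.tip_of("fader_cap","wrist")[:2]:print(d["p"],d["at"],at_z("wrist",d["at"],.108,C))
im=cv2.resize(im,(640,480));save("w5",im)
s=manip.get_state();print(s["clock"],s["position"],s["ee_rot"])
```

```text
0.63 [327.8, 237.5] [0.4735665  0.36496784 0.108     ]
21.9 [0.4282009  0.36505289 0.13099025] [3.31599547e-04 7.08841104e-01 7.05365742e-01 1.83013702e-03]
```

View pics/w5.png

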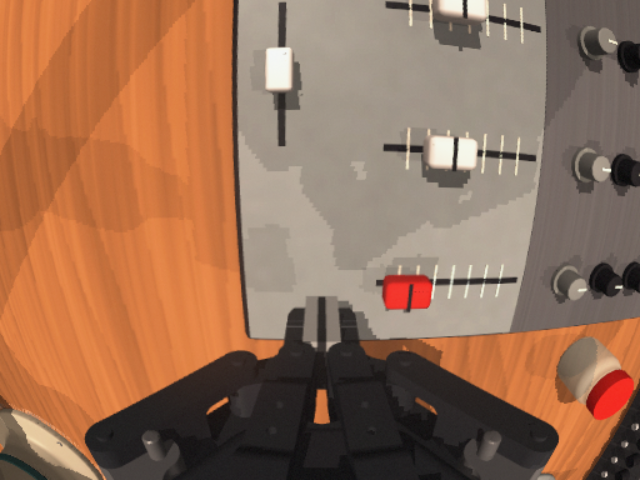

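The picture shows the closed tips at (322,300), in line with the red cap at (407,292). Nothing else is near.

>>> {"method": "servo_tool", "body": {
  "increments": [
    [0, 0, 1, 0, 0, 0, 1],
    [0, 0, 1, 0, 0, 0, 1],
    [0, 0, 0.5, 0, 0, 0, 1],
    [0, 0, 0, 0, 0, 0, 1],
    [0, 0, 0, 0, 0, 0, 1]
  ]
}}

```text
clock: 22.4
position: [0.4269, 0.3644, 0.1038]
ee_rot: [-0.0, 0.709, 0.705, -0.0]
contact_force: [-0.3, -0.7, 0.4]
width: -0.0001
gripper_force: 0.0
```

>>> {"method": "servo_tool", "body": {
  "increments": [
    [0, 0.5, 0, 0, 0, 0, 1],
    [0, 0.5, 0, 0, 0, 0, 1],
    [0, 0.5, 0, 0, 0, 0, 1],
    [0, 0.5, 0, 0, 0, 0, 1],
    [0, 0.5, 0, 0, 0, 0, 1]
  ]
}}

```text
clock: 22.9
position: [0.4522, 0.3643, 0.1042]
ee_rot: [-0.0, 0.709, 0.705, -0.0]
contact_force: [-2.0, 0.9, 1.9]
width: 0.0001
gripper_force: 0.7
```

>>> {"method": "servo_tool", "body": {
  "increments": [
    [0, 0.8, 0, 0, 0, 0, 1],
    [0, 0.8, 0, 0, 0, 0, 1],
    [0, 0.8, 0, 0, 0, 0, 1],
    [0, 0.8, 0, 0, 0, 0, 1],
    [0, 0.8, 0, 0, 0, 0, 1]
  ]
}}

```text
clock: 23.4
position: [0.4927, 0.3639, 0.104]
ee_rot: [0.0, 0.709, 0.705, -0.0]
contact_force: [-1.5, -0.6, 0.1]
width: -0.0002
gripper_force: 0.7
```

>>> {"method": "servo_tool", "body": {
  "increments": [
    [0, 0.3, 0, 0, 0, 0, 1],
    [0, 0.3, 0, 0, 0, 0, 1],
    [0, 0.2, 0, 0, 0, 0, 1],
    [0, 0.1, 0, 0, 0, 0, 1],
    [0, 0, 0, 0, 0, 0, 1]
  ]
}}

```text
clock: 23.9
position: [0.501, 0.3641, 0.1041]
ee_rot: [0.0, 0.709, 0.705, 0.0]
contact_force: [-0.5, -0.1, -0.4]
width: -0.0002
gripper_force: 0.3
```

>>> {"method": "servo_tool", "body": {
  "increments": [
    [0, 0.1, 0, 0, 0, 0, 1],
    [0, 0.1, 0, 0, 0, 0, 1],
    [0, 0.05, 0, 0, 0, 0, 1],
    [0, 0, 0, 0, 0, 0, 1],
    [0, 0, 0, 0, 0, 0, 1]
  ]
}}

```text
clock: 24.4
position: [0.5035, 0.3641, 0.1041]
ee_rot: [-0.0, 0.709, 0.705, 0.0]
contact_force: [-1.2, -0.2, 0.2]
width: -0.0002
gripper_force: 0.5
```

>>> {"method": "servo_tool", "body": {
  "increments": [
    [0, 0.1, 0, 0, 0, 0, 1],
    [0, 0.1, 0, 0, 0, 0, 1],
    [0, 0.1, 0, 0, 0, 0, 1],
    [0, 0, 0, 0, 0, 0, 1],
    [0, 0, 0, 0, 0, 0, 1]
  ]
}}

```text
clock: 24.9
position: [0.5039, 0.364, 0.104]
ee_rot: [-0.002, 0.709, 0.705, -0.002]
contact_force: [-7.3, -0.3, 3.7]
width: -0.0001
gripper_force: 3.6
```

>>> {"method": "servo_tool", "body": {
  "increments": [
    [0, 0.1, 0, 0, 0, 0, 1],
    [0, 0.05, 0, 0, 0, 0, 1],
    [0, 0, 0, 0, 0, 0, 1],
    [0, 0, 0, 0, 0, 0, 1],
    [0, 0, 0, 0, 0, 0, 1]
  ]
}}

```text
clock: 25.4
position: [0.504, 0.364, 0.104]
ee_rot: [-0.003, 0.709, 0.705, -0.003]
contact_force: [-10.2, -0.4, 4.4]
width: 0.0003
gripper_force: 4.9
```

At the stop: the position has stalled and the force is up to 10 N. I'll back off, rise clear and verify.

>>> {"method": "servo_tool", "body": {
  "increments": [
    [0, -0.5, 0, 0, 0, 0, 1],
    [0, -1, 0, 0, 0, 0, 1],
    [0, -1, -1, 0, 0, 0, 1],
    [0, 0, -4, 0, 0, 0, 1],
    [0, 0, -4, 0, 0, 0, 1]
  ]
}}

```text
clock: 25.9
position: [0.482, 0.364, 0.1951]
ee_rot: [-0.0, 0.709, 0.706, -0.001]
contact_force: [0.5, 0.9, 0.1]
width: -0.0001
gripper_force: 0.0
```

>>> {"method": "servo_tool", "body": {
  "increments": [
    [-4, 0, -4, 0, 0, 0, 1],
    [-4, 0, -4, 0, 0, 0, 1],
    [-4, 0, 0, 0, 0, 0, 1],
    [-4, 0, 0, 0, 0, 0, 1],
    [0, 0, 0, 0, 0, 0, 1]
  ]
}}

```text
clock: 26.4
position: [0.482, 0.2095, 0.2664]
ee_rot: [0.002, 0.71, 0.704, 0.0]
contact_force: [0.5, 0.2, -1.0]
width: -0.0005
gripper_force: 0.0
```

>>> {"method": "servo_tool", "body": {
  "increments": [
    [0, 0, 0, 0, 0, 0, 1],
    [0, 0, 0, 0, 0, 0, 1],
    [0, 0, 0, 0, 0, 0, 1],
    [0, 0, 0, 0, 0, 0, 1],
    [0, 0, 0, 0, 0, 0, 1]
  ]
}}

```text
clock: 26.9
position: [0.4822, 0.2142, 0.2646]
ee_rot: [-0.0, 0.708, 0.706, -0.0]
contact_force: [0.2, -0.4, 0.4]
width: 0.0
gripper_force: 0.0
```

Run:
```python
from h import *
C=cal("wrist");im=optics.get_image("wrist");save("w6",cv2.resize(im,(768,576)))
for d in finder.tip_of("fader_cap","wrist")[:2]:print(d["p"],at_z("wrist",d["at"],.108,C))
print(fit_can("wrist",C,[.531,-.035,-.06]))
s=manip.get_state();print(s["clock"],s["position"],s["contact_force"])
```

```text
0.91 [0.52801798 0.36227668 0.108     ]
(array([ 0.52578547, -0.07659023]), np.float64(11.105427910925522), np.float64(0.057628746574762024))
27.05 [0.48225687 0.21382843 0.26463503] [-0.83076411 -0.86446639  0.35589733]
```

View pics/w6.png

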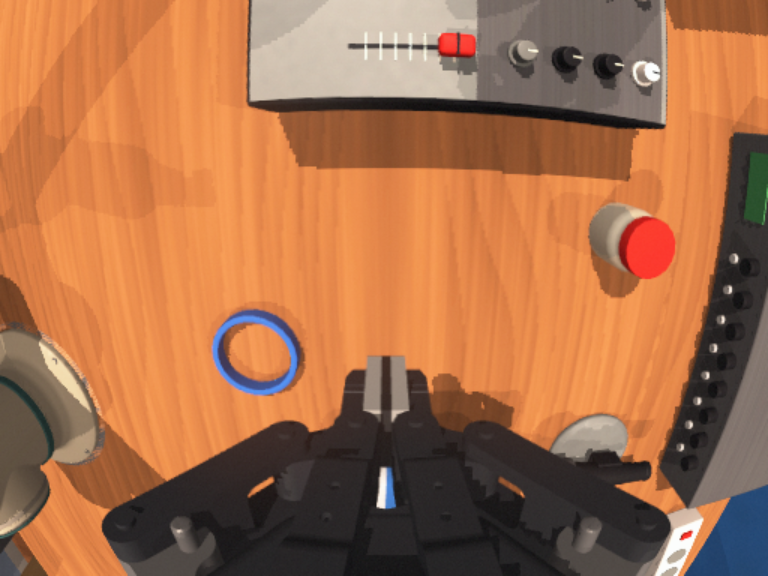

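The picture shows the red cap at (457,45), at the upper end of its track, and the tools clear. The tin is hidden from this view, so I'll check it with the scene camera and then hand in.

Run:
```python
from h import *
Cs=cal("scene");optics.get_image("scene");c,y,q=fit_can("scene",Cs,[.525,-.035,-.06]);print(c,y,q)
if abs(c[1]+.035)<.008 and q>.7: print(manip.sign_off())
```

```text
[ 0.52604572 -0.03281023] -2.3243786281721475 0.9471668869945754
the job is handed in; nothing more can be done
None
```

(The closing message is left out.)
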